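# Index the oiling turntable by one station

### The job

Index the oiling turntable on the watchmaker's bench by one station, counter-clockwise as seen from above: with your fingertips press the indexing plunger's button fully in, turn the table by its finger saddle, and let the plunger spring up by itself into the next hole so that the table stands locked there. Use only the fingertips and push gently: pinch and lift nothing, do not turn the table clockwise or force it, and do not touch the watch movements in their nests or disturb the other things on the bench. Finish with the hand clear of everything.

Things in the scene. Friction and masses are not known exactly. Their poses are not given: they have to be found in the camera images.
- base: the indexing turntable, fixed to the bench: grey round foot (radius 104, 14 high), column, steel index plate, and on it the turning table, all about one upright axis. Origin: on that axis, at bench level; z up; its -x axis points to the first hole, where the plunger stands at the start. The unit stands near the middle of the bench, turned by up to 1.8 rad
- table_top (a point): centre of the top of the turning aluminium table (radius 80), on the axis, 62 mm above the bench; around it six nests, 60 degrees apart, and at its rim the grey finger saddle with the plunger, which turn with the table
- turntable (a joint): angle of the table in rad, 0 at the start (plunger in the first hole), growing counter-clockwise seen from above; the next hole is at 1.047. The locked table has about 0.01 rad of play. Unlocked, it takes 2 to 3 N at the saddle to turn and stays where it is left
- plunger (a joint): how far the button is pressed, in m: 0 = up, pin in a hole, table locked; from 0.009 the pin is clear of the hole; 0.012 = stop. The pin (8 mm, round tip) hangs on a yoke and enters the hole from below the plate: between holes the released button stays about 9 mm down, the pin gliding under the plate, and it springs up to 0 when the pin meets a hole
- button_top (a point): centre of the top of the plunger's steel button (flat cap, 22 mm across), pressed straight down with about 4 N at the start of its 12 mm stroke and 9 N at the stop; 79 mm above the bench when up, 122 mm from the axis, in the middle of the saddle between its two lugs
- lead_lug (a point): top edge, mid-length, of the inner face of the saddle's leading (counter-clockwise) lug; push this face to turn the table. The saddle (74 mm along the rim, 62 above the bench, out to radius 142) has an upright lug at each end: 9 mm thick, from radius 105 to 139, top 94 mm above the bench; inner faces 56 mm apart, 28 mm either side of the button
- next_hole (a point): mouth of the hole that the pin must enter, on top of the steel index plate (fixed, radius 108, from 44 to 52 mm above the bench). The plate has six 10 mm through holes on a circle of radius 96 about the axis, 60 degrees apart; this one is next counter-clockwise after the first
- movement1: a brass watch movement (30 mm across) on a round black holder (39 mm across), together 14 mm high, loose in a nest of three dowels on the table, centred 55 mm from the axis; not to be touched; origin at the centre of its underside, 62 mm above the bench
- nest1 (a point): centre of the nest, on the table's top, in which movement1 stands; it turns with the table
- movement2: a brass watch movement (30 mm across) on a round black holder (39 mm across), together 14 mm high, loose in a nest of three dowels on the table, centred 55 mm from the axis; not to be touched; origin at the centre of its underside, 62 mm above the bench
- nest2 (a point): centre of the nest, on the table's top, in which movement2 stands; it turns with the table
- movement3: a brass watch movement (30 mm across) on a round black holder (39 mm across), together 14 mm high, loose in a nest of three dowels on the table, centred 55 mm from the axis; not to be touched; origin at the centre of its underside, 62 mm above the bench
- nest3 (a point): centre of the nest, on the table's top, in which movement3 stands; it turns with the table
- loupe: black eye loupe, 38 mm across the foot, 37 high, standing on the bench; leave it alone; origin at the centre of its underside
- driver_stand: round stand (84 mm across, 50 high) with eight screwdrivers standing in it, together 140 high; leave it alone; origin at the centre of its underside
- oil_cups: aluminium tray (62 x 120 mm, 8 thick) with four lidded steel oil cups, 20 high; leave it alone; origin at the centre of its underside

How it is judged (in metres and radians):
On the way, in this order (a step that is already met when the one before it is completed fails the run):
1. the button is pressed in by the fingertips, and the pin has left its hole, with the table still at the first hole (value of joint plunger above 0.0085 m and value of joint turntable between -0.06 and 0.06 rad and contact force between the fingers and base above 1 N), for 0.05 s.
2. the table is on its way from the first hole to the next, with the pin out (value of joint turntable between 0.25 and 0.95 rad and value of joint plunger above 0.006 m), for 0.05 s.
At the end, for the whole second after the job is handed in: The table stands one hole (60 degrees, within 1.4 degrees) counter-clockwise of its start and at rest, with the plunger up in that hole (button within 1.5 mm of fully out), the three movements within 8 mm of their nests, and the loupe, driver stand and oil cups within 20 mm of where they stood (value of joint turntable between 1.022 and 1.072 rad and value of joint plunger below 0.0015 m and velocity of joint turntable between -0.02 and 0.02 rad/s and distance between movement1 and nest1 below 0.008 m and distance between movement2 and nest2 below 0.008 m and distance between movement3 and nest3 below 0.008 m and distance of each of loupe, driver_stand, oil_cups from where it was at the start of the episode below 0.02 m); the robot touches nothing.
It fails at once if the table is turned clockwise, away from the next hole (value of joint turntable below -0.1 rad).
It fails at once if the table is turned well past the next hole (value of joint turntable above 1.25 rad).
It fails at once if the table or plunger is forced (more than 38 N) (contact force between the fingers and base above 38 N).
It fails at once if a movement is touched by the robot, lifted or pushed out of its nest (distance between movement1 and nest1 above 0.008 m or distance between movement2 and nest2 above 0.008 m or distance between movement3 and nest3 above 0.008 m or contact force between any of the fingers, the arm and movement1 above 0.5 N or contact force between any of the fingers, the arm and movement2 above 0.5 N or contact force between any of the fingers, the arm and movement3 above 0.5 N).
It fails at once if the loupe, driver stand or oil cups are moved (distance of any of loupe, driver_stand, oil_cups from where it was at the start of the episode above 0.02 m).
It also fails if it takes over 45 s, if anything falls off the work surface, if the arm or the gripper's body presses on something with over 40 N, if the wrist force passes 120 N, or if a joint passes its speed limit or range.

### The arm

A 6-joint arm with a two-finger parallel gripper is mounted at the origin on the work surface. World frame = base frame: x ahead of the robot, y to its left, z up, the work surface at z = 0. Lengths are in mm, angles in rad, forces in N, time in s.
With the tool pointing down it reaches from about 300 to 850 mm from the base axis. Payload 5.4 kg.
Tool frame: the origin (TCP) lies between the finger pads; the fingertips stand 14 mm ahead of it and the grasp point (between the pads) lies 5 mm behind it; z points along the fingers, y is the line along which they close (so a half turn about z gives the same grasp; the last joint's range is limited). The gripper opens to 85 mm and grips with 20 to 120 N. Pads are 22 mm wide; open, the fingers measure 114 mm over their backs; the gripper's body (76 mm by 85 mm) begins 54 mm behind the grasp point. The pads swing forward as they close: fully open they stand 13 mm farther back than shut.
Start: joints at [-1.413, 0.158, 1.597, -0, 1.386, -0.21], TCP at [206.725, -536.536, 245.299] pointing down, gripper open.
Joint ranges: [-2.91, 2.91], [-0.94, 2.29], [0.18, 2.7], [-1.29, 4.43], [0.17, 2.64], [-3, 3]. Speed limits (rad/s): [2.57, 2.57, 3.14, 3.14, 3.14, 3.14].

### API

Orientations are given as a rotation vector (axis times angle).
In Python, from bench import bot gives the robot as it stands.
- The arm moves only by the tool arm_command, never from a script. Its argument "deltas" is one flat list of numbers, 5 for each row, row after row: the closure, from 0 (fully open) to 1 (shut), then the shift along the world's x, y, z in units of 40 mm (1.0 is 40 mm), then the turn about the world's z in degrees. A call has 1 to 20 rows; each row shifts and turns the commanded pose from where the row before left it; what a row does not reach is not made up. A row lasts 1/12 s, in which the tool goes at most 41.7 mm and 7.16 degrees, less where a joint would pass 70% of its speed; a pose out of reach is approached as far as the arm can. A call is refused whole if a number of a shift passes 1 or a number of a turn 7.16, either way. A call with a gripper value outside its range is refused whole. The fingers move at their own pace and stop on an object; "newtons" is the grip in N (left out, the last holds). Time passes only in rows, so rows that do not move let the fingers close. It gives the time, the measured TCP pose, the force, the opening and the grip force at its end, in the units of the state.
- bot.observe(): the state, without advancing time (a new reading comes with each control period).
- bot.capture(name): name is "scene" or "top" or "wrist"; returns a dict with "pixels" (400x640x3 uint8, red, green, blue), "fovy" (degrees; the focal length in pixels is half the picture's height over the tangent of half this angle, whatever the lens; pixels are square), "cx", "cy" (the principal point, pixels), "rvec" (rotation vector, rad) and "tvec" (3), from world to camera coordinates, as OpenCV has them; the wrist camera has in their place "tool_from_camera" (4x4, takes a point from camera to tool coordinates, whose origin is the TCP and whose axes are the flange's). Camera axes: x right, y down, z forward; pixel columns grow to the right and rows downward; lengths in mm; the calibration is good to about 2 mm. A picture is of the moment at which its call begins: read the wrist's pose just before it. There is no depth.
- bot.job_done(): hands the job in; it is judged then, once.
Trained networks look in a picture, given as the dict that the camera call returned (one of the last four; its "shot" number tells which), for a name from the list of things; names that differ only in an ending like _2 or _b are one class to them, and where a whole thing is asked for, a point or a joint stands for the part that bears it (a point fixed in the world has none). Each returns a list of dicts, best first, with "confidence" (0 to 1); they miss things now and then, are a little off and sometimes report something else, mostly with a low value. They report only what shows in the picture. A call takes as long as a camera call.
- bot.silhouettes(picture, thing): "pixels" (400x640 bool, what is visible of it) and "pixel" ([column, row] in pixels, amid what is visible of it).
The state is a dict: "clock": time; "joint_positions": joint angles; "qvel": joint speeds; "joint_torque": joint torques, N m; "ee_pos": TCP position; "orientation": TCP orientation; "contact_force": force on the tool from outside, world axes, zero at the start; "moment": the same for the moment, N m; "width": finger opening in mm; "gripper_force": force on a finger pad.
Only numpy, scipy, OpenCV 4.12 (cv2) and the standard library are available. Lean on these libraries where they do the work, as an engineer would, in place of code of your own. Each camera call takes 0.05 s, during which the arm holds its last target. There are 200 camera calls.

## Working session

There is one attempt and no reset: what is moved stays moved. The work goes in short steps, Python scripts to look and compute and a tool call to move; the robot and the scene stay as the last step left them, time stands still between calls to the robot, and variables do not carry over. Pictures are saved under pics/ and viewed, at most 12 in all, crops included, and the job is handed in when it is done.

Besides the shell and the picture viewer there is one more tool, called after "Emit:" as name(argument=value, ...) on one line, values as JSON. arm_command: Moves the arm, as the interface text tells. Its arguments: {"type":"object","properties":{"deltas":{"type":"array"},"newtons":{"type":"number"}},"required":["deltas"]}

```bash
mkdir -p pics
cat > h.py <<'E'
import numpy as np, cv2
from bench import bot
def K(p):
    f=200/np.tan(np.radians(p["fovy"])/2); return np.array([[f,0,p["cx"]],[0,f,p["cy"]],[0,0,1]])
def ray(p,px):
    R=cv2.Rodrigues(np.array(p["rvec"],float))[0];t=np.array(p["tvec"],float)
    d=R.T@np.linalg.inv(K(p))@np.array([px[0],px[1],1.]); return -R.T@t,d
def at_z(p,px,z):
    c,d=ray(p,px); return c+d*(z-c[2])/d[2]
def proj(p,P):
    return cv2.projectPoints(np.array(P,float).reshape(-1,3),np.array(p["rvec"],float),np.array(p["tvec"],float),K(p),None)[0].reshape(-1,2)
def save(p,n): cv2.imwrite("pics/"+n,p["pixels"][:,:,::-1])
E
python3 - <<'E'
from h import *
zs=dict(button_top=70,lead_lug=78,table_top=62,base=30,movement1=70,loupe=18,driver_stand=25,oil_cups=10)
for n in("top","scene"):
    p=bot.capture(n); save(p,n+"1.png")
    for k,z in zs.items():
        for r in bot.silhouettes(p,k)[:3]:
            print(n,k,round(r["confidence"],2),np.round(r["pixel"]),r["pixels"].sum(),at_z(p,r["pixel"],z).round(0))
print(bot.observe())
E
```

```text
top button_top 0.73 [330. 195.] 5542 [564. -37.  70.]
top button_top 0.62 [351. 226.] 56 [484. -87.  70.]
top table_top 0.59 [330. 198.] 3282 [556. -38.  62.]
top base 0.94 [326. 193.] 5582 [575. -28.  30.]
top movement1 0.75 [308. 172.] 175 [623.  17.  70.]
top movement1 0.64 [347. 187.] 198 [582. -80.  70.]
top movement1 0.53 [301. 188.] 203 [583.  35.  70.]
top driver_stand 0.59 [178. 157.] 1120 [675. 362.  25.]
top oil_cups 0.66 [461. 170.] 975 [ 639. -389.   10.]
scene button_top 0.45 [251. 368.] 2155 [ 664. -399.   70.]
scene button_top 0.43 [318. 213.] 2965 [559. -46.  70.]
scene lead_lug 0.97 [323. 214.] 2930 [573. -47.  78.]
scene table_top 0.72 [322. 214.] 3141 [563. -37.  62.]
scene base 0.68 [328. 219.] 5800 [571. -20.  30.]
scene base 0.22 [323. 227.] 220 [574. -48.  30.]
scene movement1 0.74 [346. 197.] 178 [585.  37.  70.]
scene movement1 0.47 [324. 227.] 223 [592. -70.  70.]
scene movement1 0.15 [330. 219.] 5929 [593. -44.  70.]
scene loupe 0.79 [176. 296.] 336 [ 419. -373.   18.]
scene driver_stand 0.76 [429. 146.] 1151 [657. 385.  25.]
scene oil_cups 0.77 [251. 367.] 2055 [ 645. -387.   10.]
scene oil_cups 0.75 [327. 223.] 5667 [569. -18.  10.]
{'clock': 0.9, 'joint_positions': array([-1.41311734e+00,  1.58373951e-01,  1.59701425e+00,  1.75601235e-05,
        1.38621364e+00, -2.10090692e-01]), 'qvel': array([-1.54313162e-03,  6.35014332e-04, -3.30842126e-05,  1.55107823e-03,
       -1.17619310e-04, -1.05284199e-03]), 'joint_torque': array([ 1.23656362e-03, -3.96002877e+01, -3.31707823e+01, -2.03493209e-04,
        5.02461644e-04,  4.76641617e-06]), 'ee_pos': array([ 206.71894872, -536.53043184,  245.30664717]), 'orientation': array([-3.08862016e+00, -5.74434541e-01, -2.74834612e-05]), 'contact_force': array([-0.81288069, -0.0677673 ,  0.80708282]), 'moment': array([0.06899654, 0.01222763, 0.01649885]), 'gripper_force': 0.0, 'width': 85.59792245803042}
```

View pics/top1.png

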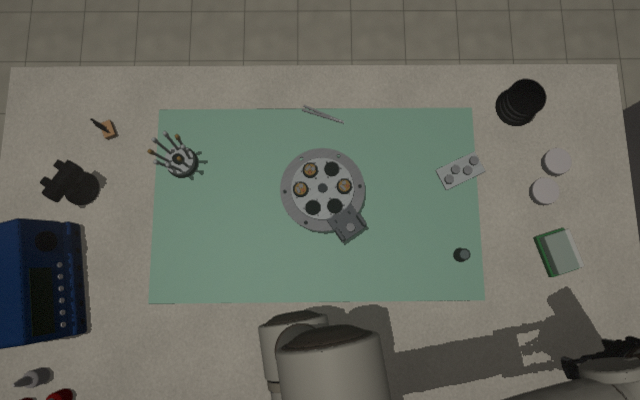

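View pics/scene1.png

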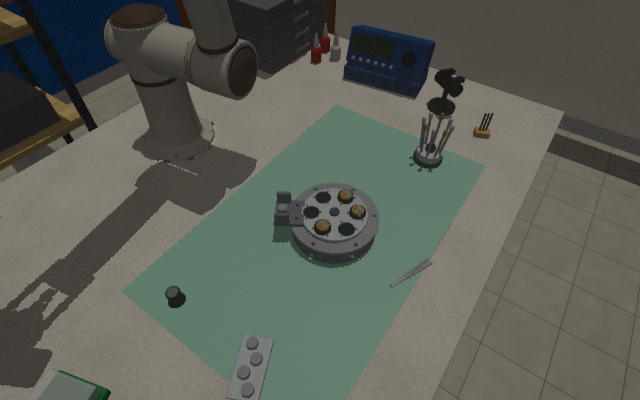

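The top view shows the turntable centred near (323,190), with the saddle and button near (350,226), towards the robot and to its right. I'll move the wrist camera above it for a closer measurement.

Emit:
arm_command(deltas=[1, 0.2, 0.5, 0.2, 0, 1, 0.4, 0.7, 0.2, 0, 1, 0.4, 0.7, 0.2, 0, 1, 0.4, 0.7, 0.2, 0, 1, 0.4, 0.7, 0.2, 0, 1, 0.4, 0.7, 0.2, 0, 1, 0.4, 0.7, 0.2, 0, 1, 0.4, 0.7, 0.2, 0, 1, 0.4, 0.7, 0.2, 0, 1, 0.4, 0.7, 0.2, 0, 1, 0.4, 0.7, 0, 0, 1, 0.4, 0.7, 0, 0, 1, 0.4, 0.7, 0, 0, 1, 0.4, 0.7, 0, 0, 1, 0.4, 0.6, 0, 0, 1, 0.4, 0.4, 0, 0, 1, 0.2, 0.2, 0, 0, 1, 0, 0, 0, 0])

```text
clock: 2.4
ee_pos: [463.6, -103.2, 325.2]
orientation: [-3.087, -0.579, -0.0]
contact_force: [0.5, 0.0, 0.2]
width: 0.0
gripper_force: 0.0
```

Run:
```python
from h import *
o=bot.observe(); p=bot.capture("wrist"); save(p,"w1.png"); print(p["tool_from_camera"],o["ee_pos"],o["orientation"],o["joint_positions"],o["clock"])
```

```text
[[-9.23843039e-04 -9.58528468e-01 -2.84995303e-01  7.27943071e+01]
 [ 9.99999571e-01 -8.67996346e-04 -3.22262981e-04 -2.91836175e-01]
 [ 6.15233605e-05 -2.84995478e-01  9.58528859e-01 -1.27967474e+02]
 [ 0.00000000e+00  0.00000000e+00  0.00000000e+00  1.00000000e+00]] [ 463.57808243 -103.24960526  325.24818347] [-3.08749559e+00 -5.78953485e-01 -2.30955746e-04] [-4.74562207e-01 -1.50834987e-01  1.75051708e+00  3.15129514e-04
  1.54196887e+00  7.25499052e-01] 2.4
```

View pics/w1.png

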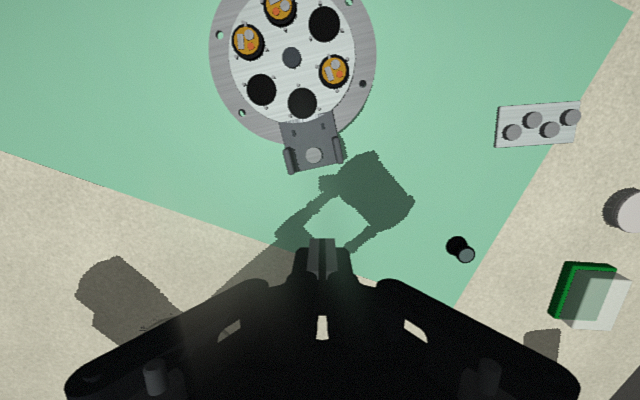

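The wrist view shows the button at (314,155) between the lugs, with holes at (220,35), (242,113) and (363,83). The leading lug is on the right. I'll fit the pose and check it with an overlay.

```bash
cat >> h.py <<'E'
from scipy.optimize import least_squares
def wcam(p,o):
    T=np.eye(4);T[:3,:3]=cv2.Rodrigues(np.array(o["orientation"]))[0];T[:3,3]=o["ee_pos"]
    C=np.linalg.inv(T@np.array(p["tool_from_camera"])); p["rvec"]=cv2.Rodrigues(C[:3,:3])[0].ravel();p["tvec"]=C[:3,3];return p
def pol(r,a,z,off=0):  # a degrees, base frame; off tangential CCW
    a=np.radians(a);return [r*np.cos(a)-off*np.sin(a),r*np.sin(a)+off*np.cos(a),z]
def world(q,P):
    P=np.array(P,float);c,s=np.cos(q[2]),np.sin(q[2]);return P@np.array([[c,s,0],[-s,c,0],[0,0,1]])+[q[0],q[1],0]
E
python3 - <<'E'
from h import *
o=bot.observe(); p=wcam(bot.capture("wrist"),o)
obj=[pol(96,240,52),pol(96,300,52),pol(96,60,52),pol(96,120,52),pol(122,180,79)]
px=np.array([[363,83],[349,2],[220,35],[242,113],[314,155.5]])
f=lambda q:(proj(p,world(q,obj))-px).ravel()
s=least_squares(f,[570,-25,0.6]); q=s.x; print(q,s.fun.round(1)); np.save("q.npy",q)
print("button",world(q,[obj[4]]))
# refine overlay
def draw(p,n,box,k):
    im=cv2.resize(p["pixels"][:,:,::-1][box[1]:box[3],box[0]:box[2]],None,fx=k,fy=k,interpolation=cv2.INTER_CUBIC)
    ov=[[pol(80,a,62) for a in range(0,361,5)],[pol(108,a,52) for a in range(0,361,5)]]
    ov+=[[list(np.array(pol(96,a,52))+[5*np.cos(b),5*np.sin(b),0]) for b in np.arange(0,6.4,.3)] for a in range(0,360,60)]
    ov+=[[[-122+11*np.cos(b),11*np.sin(b),79] for b in np.arange(0,6.4,.3)]]
    for sg in(1,-1): ov+=[[[-105,sg*28,94],[-139,sg*28,94],[-139,sg*37,94],[-105,sg*37,94],[-105,sg*28,94]]]
    for l in ov:
        cv2.polylines(im,[((proj(p,world(q,l))-box[:2]+.5)*k).round().astype(int)],False,(0,0,255),1)
    cv2.imwrite("pics/"+n,im)
draw(p,"w2.png",(190,0,390,190),3)
t=bot.capture("top"); draw(t,"t2.png",(270,135,380,255),5)
E
```

```text
[582.96814512 -17.68010066   0.59038168] [ 0.2  0.8  0.1 -0.7 -0.6  0.   0.2 -0.  -0.   0.1]
button [[481.61929633 -85.59483285  79.        ]]
```

View pics/w2.png

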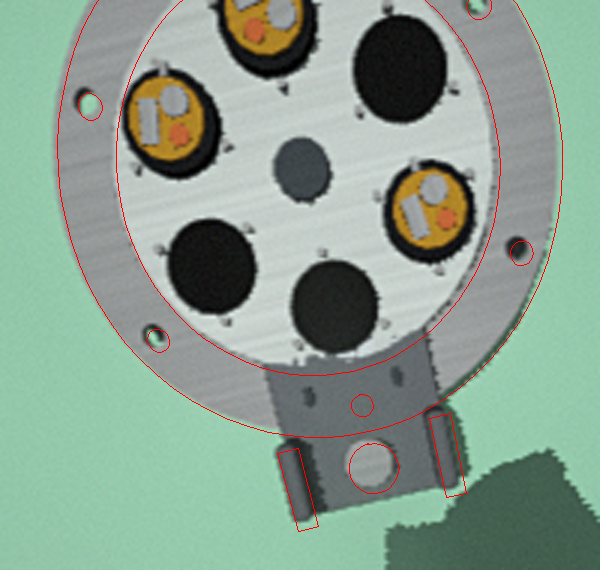

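View pics/t2.png

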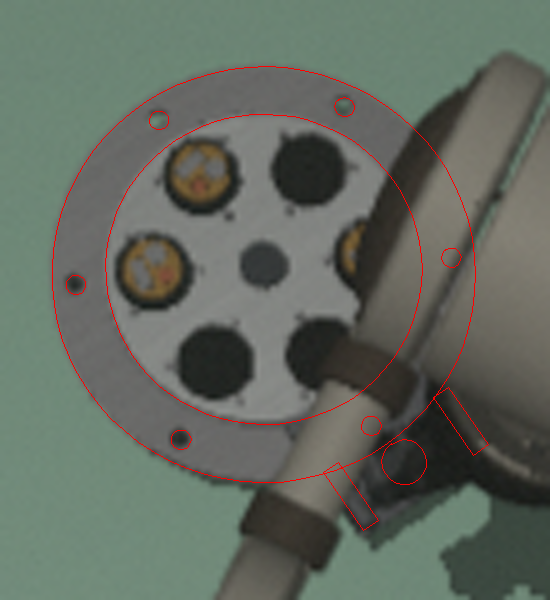

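The fit matches both views to about 2 mm. The button is at (481.6,-85.6), and counter-clockwise at the saddle is the direction (0.557,-0.831). Next I'll line the pads up radially above the button, offset slightly towards the leading lug.

Emit:
arm_command(deltas=[1, 0.05, 0.025, -0.49, -7.04, 1, 0.05, 0.025, -0.49, -7.04, 1, 0.05, 0.025, -0.49, -7.04, 1, 0.05, 0.025, -0.49, -7.04, 1, 0.05, 0.025, -0.49, -7.04, 1, 0.05, 0.025, -0.49, -7.04, 1, 0.05, 0.025, -0.49, -7.04, 1, 0.05, 0.025, -0.49, -7.04, 1, 0.05, 0.025, -0.49, -7.04, 1, 0.05, 0.025, -0.49, -7.04, 1, 0.05, 0.025, -0.49, -7.04, 1, 0, 0, 0, 0, 1, 0, 0, 0, 0])

```text
clock: 3.63
ee_pos: [483.6, -94.2, 109.2]
orientation: [2.77, -1.481, -0.004]
contact_force: [0.0, -0.1, 0.2]
width: 0.4
gripper_force: 0.0
```

Run:
```python
from h import *
o=bot.observe(); p=bot.capture("wrist"); save(p,"w3.png"); print(o["ee_pos"],o["orientation"],o["joint_positions"],o["contact_force"],o["clock"])
p=bot.capture("scene"); cv2.imwrite("pics/s3.png",cv2.resize(p["pixels"][130:290,220:420,::-1],None,fx=3.5,fy=3.5))
```

```text
[483.58942152 -94.21873511 109.15034857] [ 2.77020227 -1.48090225 -0.00388536] [-4.38089375e-01  1.03033834e-01  1.94570430e+00 -2.99468818e-04
  1.09534590e+00  2.11470341e+00] [ 0.0343655  -0.1280136   0.24523215] 3.6333
```

View pics/w3.png

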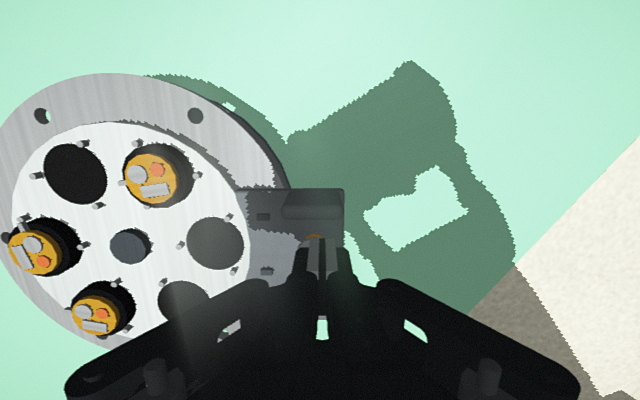

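View pics/s3.png

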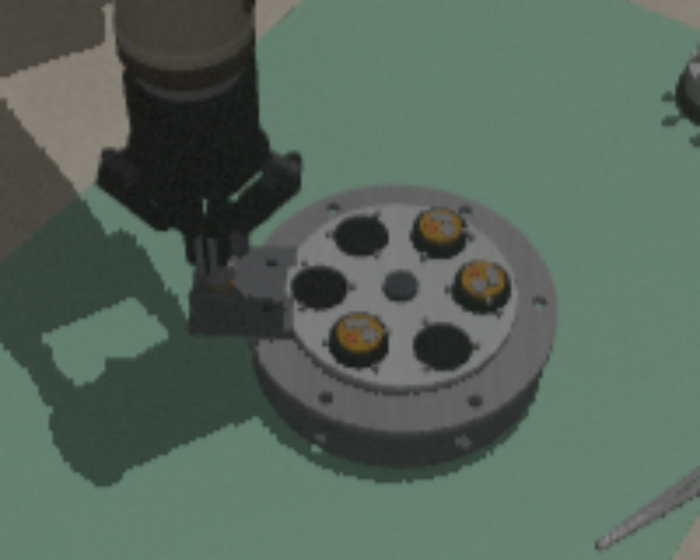

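The pads are above the saddle next to the leading lug and line up with the radius. I'll descend onto the button in small steps.

Emit:
arm_command(deltas=[1, 0.02, 0.015, -0.15, 0, 1, 0.02, 0.015, -0.15, 0, 1, 0, 0, -0.1, 0, 1, 0, 0, -0.05, 0, 1, 0, 0, -0.05, 0, 1, 0, 0, -0.03, 0])

```text
clock: 4.23
ee_pos: [486.5, -92.4, 88.8]
orientation: [2.769, -1.483, 0.0]
contact_force: [-2.2, -0.0, 5.3]
width: 0.1
gripper_force: 2.6
```

Emit:
arm_command(deltas=[1, 0, 0, -0.05, 0, 1, 0, 0, -0.05, 0, 1, 0, 0, -0.03, 0, 1, 0, 0, 0, 0])

```text
clock: 4.57
ee_pos: [486.8, -92.6, 83.9]
orientation: [2.769, -1.483, 0.002]
contact_force: [-1.8, -0.1, 7.1]
width: -0.4
gripper_force: 3.5
```

Emit:
arm_command(deltas=[1, 0, 0, -0.04, 0, 1, 0, 0, -0.04, 0, 1, 0, 0, 0, 0, 1, 0, 0, 0, 0])

```text
clock: 4.9
ee_pos: [487.0, -92.9, 81.2]
orientation: [2.769, -1.483, 0.003]
contact_force: [-1.4, 0.7, 7.0]
width: 0.2
gripper_force: 4.1
```

Emit:
arm_command(deltas=[1, 0, 0, -0.03, 0, 1, 0, 0, 0, 0, 1, 0, 0, 0, 0])

```text
clock: 5.15
ee_pos: [487.6, -93.6, 80.9]
orientation: [2.769, -1.482, 0.005]
contact_force: [-2.7, -1.5, 12.9]
width: -0.1
gripper_force: 6.2
```

The button is at its stop (12.9 N). Now I'll ease towards the lug and start turning.

Emit:
arm_command(deltas=[1, 0.034, -0.041, 0.01, 0, 1, 0.034, -0.041, 0, 0, 1, 0.034, -0.041, 0, 0, 1, 0.034, -0.041, 0, 0, 1, 0.073, -0.077, 0, 2, 1, 0.076, -0.075, 0, 2, 1, 0.079, -0.072, 0, 2])

```text
clock: 5.73
ee_pos: [501.9, -108.6, 80.9]
orientation: [2.844, -1.333, 0.003]
contact_force: [-2.6, 0.2, 11.8]
width: 0.6
gripper_force: 5.5
```

Emit:
arm_command(deltas=[1, 0.081, -0.069, 0, 2, 1, 0.083, -0.066, 0, 2, 1, 0.086, -0.063, 0, 2, 1, 0, 0, 0, 0])

```text
clock: 6.07
ee_pos: [512.8, -117.2, 81.1]
orientation: [2.909, -1.183, 0.007]
contact_force: [-0.9, -0.5, 8.8]
width: -0.1
gripper_force: 4.1
```

Run:
```python
from h import *
q=np.load("q.npy")
o=bot.observe(); r=o["ee_pos"][:2]-q[:2]; print(np.degrees(np.arctan2(r[1],r[0]))%360,np.hypot(*r),o["contact_force"])
p=wcam(bot.capture("wrist"),o)
im=p["pixels"][:,:,::-1].copy()
for d in(0,8,12,16):
    cv2.polylines(im,[proj(p,world(q,[pol(55+19.5,180+d,62),pol(142,180+d,62,37),pol(142,180+d,62,-37)])).astype(int)],False,(0,0,255-d*15),1)
cv2.imwrite("pics/w4.png",im)
```

```text
234.809483071736 121.79169265980981 [-0.88559546 -0.48012069  8.84287149]
```

View pics/w4.png

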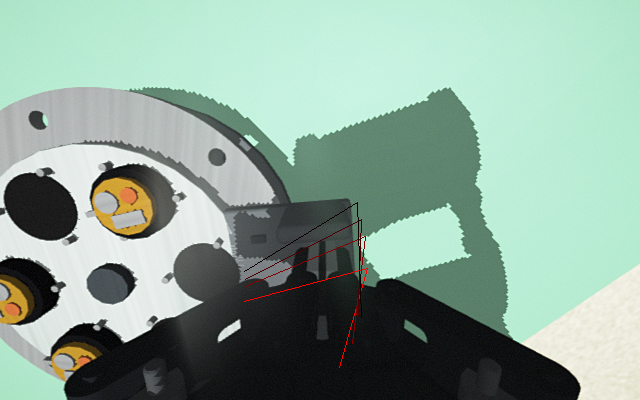

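The saddle has turned about 14–15 degrees, so the pin is past its hole. I'll lift the tips off the button but keep them within the lug's height, then keep pushing.

Emit:
arm_command(deltas=[1, 0, 0, 0.1, 0, 1, 0.11, -0.074, 0.1, 2.5, 1, 0.113, -0.069, 0.1, 2.5, 1, 0.116, -0.064, 0.1, 2.5, 1, 0.119, -0.059, 0.05, 2.5, 1, 0.121, -0.054, 0, 2.5, 1, 0.124, -0.049, 0, 2.5, 1, 0.126, -0.043, 0, 2.5, 1, 0.127, -0.038, 0, 2.5, 1, 0.129, -0.032, 0, 2.5, 1, 0.13, -0.026, 0, 2.5, 1, 0.131, -0.021, 0, 2.5, 1, 0, 0, 0, 0])

```text
clock: 7.2
ee_pos: [564.2, -136.9, 96.2]
orientation: [-3.108, 0.459, 0.003]
contact_force: [-0.3, 0.4, -0.1]
width: -0.3
gripper_force: 0.0
```

Run:
```python
from h import *
q=np.load("q.npy")
o=bot.observe(); r=o["ee_pos"][:2]-q[:2]; print(np.degrees(np.arctan2(r[1],r[0]))%360,np.hypot(*r),o["contact_force"])
p=wcam(bot.capture("wrist"),o)
im=p["pixels"][:,:,::-1].copy()
for d in(36,40,44,48):
    cv2.polylines(im,[proj(p,world(q,[pol(75,180+d,62,37),pol(142,180+d,62,37),pol(142,180+d,62,-37)])).astype(int)],False,(0,0,255-(d-36)*15),1)
cv2.imwrite("pics/w5.png",im)
```

```text
261.07077167143854 120.69545175673197 [-0.30515212  0.38566475 -0.13863929]
```

View pics/w5.png

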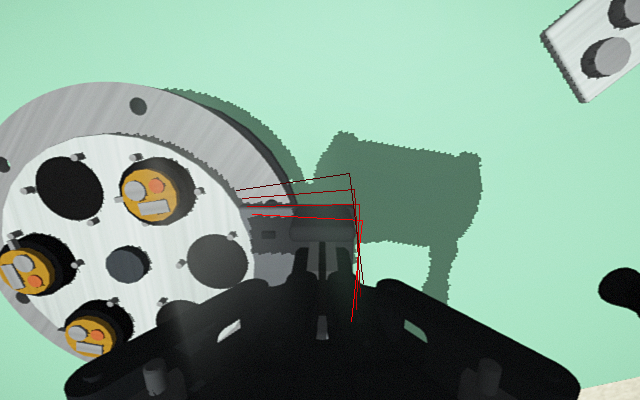

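The table is at about 40 degrees with the lug against the tips. I'll carry on and slow down near the hole.

Emit:
arm_command(deltas=[1, 0.104, -0.014, 0.05, 2, 1, 0.105, -0.01, 0, 2, 1, 0.105, -0.006, 0, 2, 1, 0.105, -0.003, 0, 2, 1, 0.105, 0.001, 0, 2, 1, 0.105, 0.005, 0, 2, 1, 0.053, 0.004, 0, 1, 1, 0.053, 0.005, 0, 1, 1, 0.052, 0.006, 0, 1, 1, 0.026, 0.003, 0, 0.5, 1, 0, 0, 0, 0])

```text
clock: 8.17
ee_pos: [597.3, -136.9, 99.1]
orientation: [-3.141, 0.037, 0.0]
contact_force: [-3.2, 0.9, -2.0]
width: -0.1
gripper_force: 1.3
```

Emit:
arm_command(deltas=[1, 0.026, 0.003, 0, 0.5, 1, 0.026, 0.003, 0, 0.5, 1, 0.026, 0.004, 0, 0.5, 1, 0.026, 0.004, 0, 0.5, 1, 0.026, 0.004, 0, 0.5, 1, 0, 0, 0, 0])

```text
clock: 8.67
ee_pos: [603.4, -136.7, 99.8]
orientation: [3.141, 0.032, 0.003]
contact_force: [-0.7, 0.2, -1.6]
width: -0.2
gripper_force: 0.4
```

Emit:
arm_command(deltas=[1, 0.02, 0.003, 0, 0.4, 1, 0.02, 0.003, 0, 0.4, 1, 0.02, 0.003, 0, 0.4, 1, 0, 0, 0, 0])

```text
clock: 9.0
ee_pos: [606.1, -136.7, 100.3]
orientation: [3.14, 0.065, 0.005]
contact_force: [0.4, -0.3, 0.1]
width: 0.1
gripper_force: 0.0
```

Emit:
arm_command(deltas=[1, 0.016, 0.003, 0, 0.3, 1, 0.016, 0.003, 0, 0.3, 1, 0, 0, 0, 0])

```text
clock: 9.25
ee_pos: [606.5, -136.1, 99.6]
orientation: [3.14, 0.081, 0.001]
contact_force: [-0.6, -0.7, 0.1]
width: 0.1
gripper_force: 0.0
```

Run:
```python
from h import *
q=np.load("q.npy")
o=bot.observe(); r=o["ee_pos"][:2]-q[:2]; print(np.degrees(np.arctan2(r[1],r[0]))%360,np.hypot(*r),o["contact_force"])
p=wcam(bot.capture("wrist"),o)
for s in bot.silhouettes(p,"movement1")[:5]:
    w=at_z(p,s["pixel"],69)[:2]-q[:2]; print(s["confidence"],np.hypot(*w),(np.degrees(np.arctan2(w[1],w[0]))-np.degrees(q[2]))%60)
im=p["pixels"][:,:,::-1].copy()
for d in(56,58,60,62):
    cv2.polylines(im,[proj(p,world(q,[pol(75,180+d,62,37),pol(142,180+d,62,37),pol(142,180+d,62,-37)])).astype(int)],False,(0,0,255-(d-56)*30),1)
cv2.imwrite("pics/w6.png",cv2.resize(im[60:360,0:400],None,fx=2,fy=2))
```

```text
281.2475077208614 120.73337947056442 [-0.60954699 -0.65907036  0.12744374]
0.7 57.494909885269024 55.71866727871839
0.64 57.45022870112983 1.6522425451535128
0.61 53.55884639037211 53.305638205553834
```

View pics/w6.png

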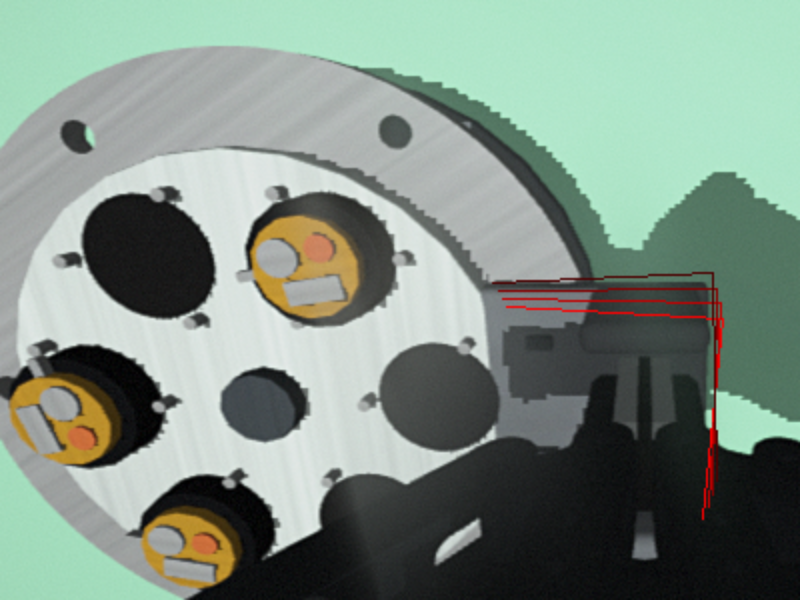

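Emit:
arm_command(deltas=[1, 0.016, 0.003, 0, 0.3, 1, 0.016, 0.003, 0, 0.3, 1, 0, 0, 0, 0, 1, 0, 0, 0, 0])

```text
clock: 9.68
ee_pos: [607.4, -135.7, 99.3]
orientation: [3.14, 0.097, 0.0]
contact_force: [-0.0, -0.2, 0.1]
width: 0.2
gripper_force: 0.0
```

Emit:
arm_command(deltas=[1, 0.016, 0.003, 0, 0, 1, 0.016, 0.003, 0, 0, 1, 0, 0, 0, 0, 1, 0, 0, 0, 0])

```text
clock: 10.02
ee_pos: [608.6, -135.4, 99.2]
orientation: [-3.14, -0.097, 0.0]
contact_force: [0.3, -0.1, 0.1]
width: -0.1
gripper_force: 0.3
```

Emit:
arm_command(deltas=[1, 0.016, 0.003, 0, 0, 1, 0.016, 0.003, 0, 0, 1, 0, 0, 0, 0, 1, 0, 0, 0, 0])

```text
clock: 10.35
ee_pos: [609.9, -135.1, 99.2]
orientation: [-3.14, -0.097, 0.0]
contact_force: [-0.9, 1.5, -0.2]
width: 0.1
gripper_force: 0.4
```

Emit:
arm_command(deltas=[1, 0.013, 0.003, 0, 0, 1, 0.013, 0.003, 0, 0, 1, 0, 0, 0, 0])

```text
clock: 10.6
ee_pos: [610.6, -134.9, 99.2]
orientation: [-3.14, -0.097, 0.002]
contact_force: [-3.9, 0.6, 2.7]
width: 0.2
gripper_force: 1.6
```

Emit:
arm_command(deltas=[1, 0.013, 0.003, 0, 0, 1, 0.013, 0.003, 0, 0, 1, 0, 0, 0, 0])

```text
clock: 10.85
ee_pos: [611.0, -134.8, 99.2]
orientation: [-3.14, -0.097, 0.005]
contact_force: [-5.7, -0.3, 4.1]
width: 0.1
gripper_force: 3.3
```

Emit:
arm_command(deltas=[1, 0.013, 0.003, 0, 0, 1, 0.013, 0.003, 0, 0, 1, 0, 0, 0, 0])

```text
clock: 11.1
ee_pos: [611.4, -134.7, 99.1]
orientation: [-3.14, -0.097, 0.007]
contact_force: [-10.1, 0.3, 5.2]
width: 0.2
gripper_force: 4.8
```

The force rises to 10 N with no further motion, so the table is locked. I'll back off, lift clear and check.

Emit:
arm_command(deltas=[1, -0.08, -0.02, 0, 0, 1, -0.08, -0.02, 0, 0, 1, 0, 0, 0.2, 0, 1, 0, 0, 0.5, 0, 1, 0, 0, 0.8, 0, 1, 0, 0, 0.8, 0, 1, -0.4, -0.4, 0.8, 0, 1, -0.6, -0.6, 0.8, 0, 1, -0.8, -0.6, 0.6, 0, 1, -0.8, -0.6, 0.3, 0, 1, -0.6, -0.4, 0, 0, 1, -0.3, -0.2, 0, 0, 1, 0, 0, 0, 0, 1, 0, 0, 0, 0])

```text
clock: 12.27
ee_pos: [472.9, -243.4, 286.2]
orientation: [3.139, 0.094, 0.003]
contact_force: [-0.1, -0.5, -0.1]
width: 0.1
gripper_force: 0.0
```

Run:
```python
from h import *
q=np.load("q.npy")
o=bot.observe(); print(o["ee_pos"],o["contact_force"],o["clock"])
def draw(p,box,k):
    im=cv2.resize(p["pixels"][:,:,::-1][box[1]:box[3],box[0]:box[2]],None,fx=k,fy=k,interpolation=cv2.INTER_CUBIC)
    qq=[q[0],q[1],q[2]+np.pi/3]
    for z,c in((79,(0,0,255)),(70,(255,0,0))):
        l=[[-122+11*np.cos(b),11*np.sin(b),z] for b in np.arange(0,6.4,.3)]
        cv2.polylines(im,[((proj(p,world(qq,l))-box[:2]+.5)*k).round().astype(int)],False,c,1)
    for sg in(1,-1):
        l=[[-105,sg*28,94],[-139,sg*28,94],[-139,sg*37,94],[-105,sg*37,94],[-105,sg*28,94]]
        cv2.polylines(im,[((proj(p,world(qq,l))-box[:2]+.5)*k).round().astype(int)],False,(0,0,255),1)
    return im
a=draw(bot.capture("top"),(270,135,380,255),3.6); b=draw(bot.capture("scene"),(265,170,385,270),3.3)
h=max(a.shape[0],b.shape[0]); pad=lambda i:cv2.copyMakeBorder(i,0,h-i.shape[0],0,0,0)
cv2.imwrite("pics/f.png",np.hstack([pad(a),pad(b)]))
```

```text
[ 472.87913357 -243.41020033  286.2146966 ] [-0.12023032 -0.51096942 -0.10616978] 12.2667
```

View pics/f.png

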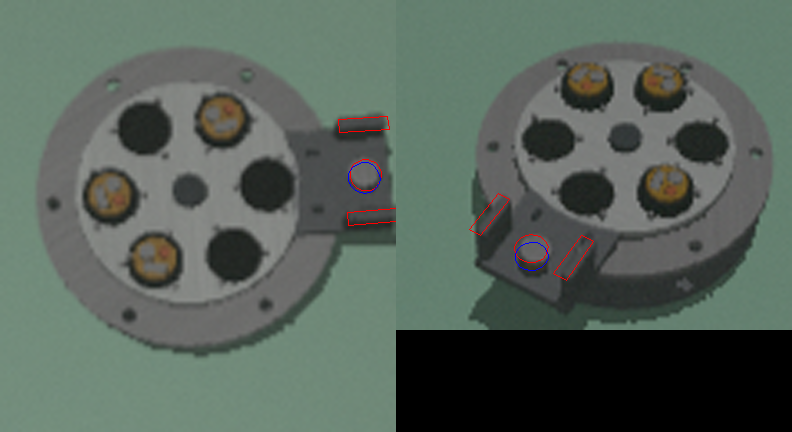

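The top and scene views show the saddle on the 60° overlay, the button at the 79 mm (fully up) ring and the movements in their nests. I'll hand the job in.

```bash
python3 -c "
from bench import bot
print(bot.job_done())"
```

```text
the job is handed in; nothing more can be done
None
```

I turned the table one station counter-clockwise and handed the job in with the hand clear of everything; the hand-in gave no verdict. The table held against a 10 N push, and the last camera views show it at 60° with the button up and all three movements in their nests.

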